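# Clear the piston nest, then seat the piston

### The job

Somebody left a hex bolt standing in the round piston nest on the bench. First put that bolt into the steel dish that holds the other bolts (not the one with the spark plugs), and then stand the piston upright in the nest, flat on its floor inside the collar.

Things in the scene. Friction and masses are not known exactly. Their poses are not given: they have to be found in the camera images.
- nest_seat (a point): Centre of the nest's floor (z up). The nest is fixed to the bench: a dark round base, 136 mm across and 27 mm high, with four screws, and on it a bright aluminium collar, 84 mm inside and 100 mm outside diameter, open from above. The flat floor inside the collar is 28 mm above the bench, the collar's top edge 36 mm above the bench.
- bolt_center (a point): The bolt to clear away, half-way up it: bright steel hex bolt, 41 mm long, standing on its head on the nest's floor within 10 mm of its centre (z along the shank, up). Head 18 mm across, the lowest 7 mm; plain shank 10 mm in diameter, its top 20.5 mm above this point. The upper half of the shank stands above the collar and can be gripped from above, any way round. 30 g.
- piston_center (a point): The piston, half-way up (z along its axis, up): light grey metal cylinder, 62 mm in diameter, 60 mm high, standing on the bench on the far side of the nest, crown up, 0.2 to 0.4 kg. It can be gripped across its sides from above, any way round; with the grip on its upper half the fingers stay above the collar when it stands in the nest.
- bolt_dish: The dish for the bolt, fast on the bench left or right of the nest: steel, 139 mm across the rim, 31 mm high, sloping wall, floor 100 mm across and 2 mm thick. Origin: centre of its underside, z up. Two bolts like the first stand in it, 22 to 34 mm from the centre on its -x side; the middle and +x side are empty. The bolt may be let go 2 to 4 cm above the floor, and lie or stand in any way.
- plug_dish: The other steel dish, which holds two spark plugs and is not to be used: 123 mm across, 29 mm high, fast on the bench on the opposite side of the nest. Origin at the centre of its underside.

How it is judged:
By the outcome, as a careful person would: the job done as asked, in the order asked, and still so for the second after the job is handed in, with the robot touching nothing.
It also fails if it takes over 50 s, if anything falls off the work surface, if the arm or the gripper's body presses on something with over 40 N, if the wrist force passes 120 N, or if a joint passes its speed limit or range.

### The arm

A 6-joint arm with a two-finger parallel gripper is mounted at the origin on the work surface; the furniture and walls round the work are solid. World frame = base frame: x ahead of the robot, y to its left, z up, the work surface at z = 0. Lengths are in mm, angles in rad, forces in N, time in s.
With the tool pointing down it reaches from about 350 to 950 mm from the base axis. Payload 17.4 kg.
Tool frame: the origin (TCP) lies at the very end of the fingers, on their centre line; the grasp point (between the pads) lies 19 mm behind it; z points along the fingers, y is the line along which they close (so a half turn about z gives the same grasp; the last joint's range is limited). The gripper opens to 93 mm and grips with 3 to 60 N. Pads are 15 mm wide; open, the fingers measure 128 mm over their backs; the gripper's body (75 mm by 188 mm) begins 65 mm behind the grasp point.
Start: joints at [-1.238, 0.116, 1.442, -0, 1.584, -0.038], TCP at [244.585, -629.135, 184.646] pointing down, gripper open.
Joint ranges: [-2.83, 2.83], [-0.83, 2.19], [0.07, 2.5], [-1.14, 4.28], [0.01, 3], [-2.97, 2.97]. Speed limits (rad/s): [1.89, 1.89, 2.22, 3.14, 3.14, 3.14].

### API

Orientations are given as a unit quaternion [w, x, y, z].
In Python, from station import env gives the robot as it stands.
- The arm moves only by the tool step_arm, never from a script. Its argument "motion" is a list of rows, each a list of 7 numbers: the shift along the world's x, y, z in mm, then the turn, a rotation vector about the world's x, y, z in rad, then the finger opening in mm, from 0 to 93. A call has 1 to 10 rows; each row shifts and turns the commanded pose from where the row before left it; what a row does not reach is not made up. A row lasts 1/12 s, in which the tool goes at most 41.7 mm and 7.16 degrees, less where a joint would pass 70% of its speed; a pose out of reach is approached as far as the arm can. A call is refused whole if a number of a shift passes 41.7 or a number of a turn 0.125, either way. A call with a gripper value outside its range is refused whole. The fingers move at their own pace and stop on an object; "force" is the grip in N (left out, the last holds). Time passes only in rows, so rows that do not move let the fingers close. It gives the time, the measured TCP pose, the force, the opening and the grip force at its end, in the units of the state.
- env.state(): the state, without advancing time (a new reading comes with each control period).
- env.get_image(name): name is "scene" or "side" or "wrist"; returns a dict with "image" (400x640x3 uint8, blue, green, red), "mtx" (3x3 intrinsics, pixels), "R" (3x3) and "t" (3): a world point X has camera coordinates R X + t. Camera axes: x right, y down, z forward; pixel columns grow to the right and rows downward; lengths in mm; the calibration is good to about 2 mm. A picture is of the moment at which its call begins. There is no depth.
- env.job_done(): hands the job in; it is judged then, once.
The state is a dict: "clock": time; "joint_pos": joint angles; "qvel": joint speeds; "effort": joint torques, N m; "ee_pos": TCP position; "tool_rot": TCP orientation; "force": force on the tool from outside, world axes, zero at the start; "torque": the same for the moment, N m; "grip_width": finger opening in mm; "grip_force": force on a finger pad.
Only numpy, scipy, OpenCV 4.12 (cv2) and the standard library are available. Lean on these libraries where they do the work, as an engineer would, in place of code of your own. Each camera call takes 0.05 s, during which the arm holds its last target. There are 200 camera calls.

## Working session

There is one attempt and no reset: what is moved stays moved. The work goes in short steps, Python scripts to look and compute and a tool call to move; the robot and the scene stay as the last step left them, time stands still between calls to the robot, and variables do not carry over. Pictures are saved under pics/ and viewed, at most 10 in all, crops included, and the job is handed in when it is done.

Besides the shell and the picture viewer there is one more tool, called in YAML: its name, and indented under it one key for each argument. step_arm: Moves the arm, as the interface text tells. Its arguments: {"type":"object","properties":{"motion":{"type":"array"},"force":{"type":"number"}},"required":["motion"]}

```bash
mkdir -p pics
cat > h.py <<'E'
import numpy as np,cv2
from station import env
def snap(n,f):
    d=env.get_image(n); cv2.imwrite(f'pics/{f}.png',d['image']); np.savez(f'pics/{f}.npz',**d); return d
def toplane(f,u,v,z):
    d=np.load(f'pics/{f}.npz'); R,t=d['R'],d['t']
    r=R.T@np.linalg.solve(d['mtx'],[u,v,1]); c=-R.T@t
    return c+r*(z-c[2])/r[2]
def proj(f,X):
    d=np.load(f'pics/{f}.npz'); p=d['mtx']@(d['R']@np.array(X,float)+d['t']); return p[:2]/p[2]
E
python3 - <<'E'
from h import *
for n in('scene','side'):
    d=snap(n,n+'0'); print(n,-d['R'].T@d['t'],d['R'][2])
print(env.state())
E
```

```text
scene [ -70.87711775   97.21775336 1019.86204797] [ 0.5595486  -0.07186197 -0.82567622]
side [ 289.61211044 -583.66462328  706.195909  ] [ 0.28984872  0.63885482 -0.71263753]
{'clock': 0.1, 'joint_pos': array([-1.23782034e+00,  1.16412622e-01,  1.44220169e+00, -2.02405981e-05,
        1.58399487e+00, -3.77615023e-02]), 'qvel': array([-0.00080549, -0.00107194, -0.0010795 , -0.00092783,  0.00031937,
       -0.00225829]), 'effort': array([ 5.46770316e-03, -7.22892237e+01, -6.23864365e+01,  7.81616522e-02,
        2.27329368e-02, -7.80116989e-05]), 'ee_pos': array([ 244.49188336, -628.92850663,  183.99414441]), 'tool_rot': array([-5.01248849e-04,  9.82868251e-01,  1.84308822e-01, -8.47607669e-05]), 'force': array([-0.13832284, -0.46213978, -0.60850637]), 'torque': array([-0.04320275,  0.05775531,  0.00427111]), 'grip_force': 0.0, 'grip_width': 93.2040869824392}
```

View pics/scene0.png

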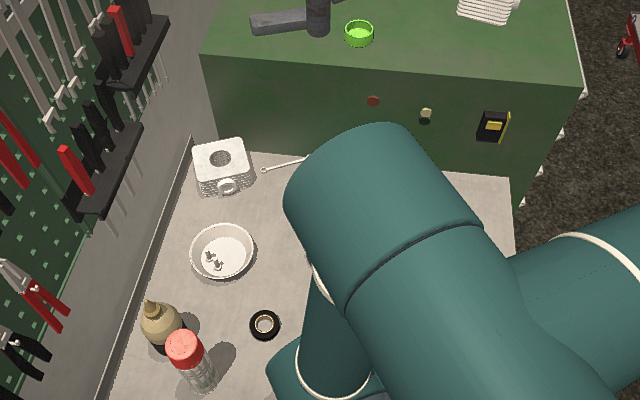

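View pics/side0.png

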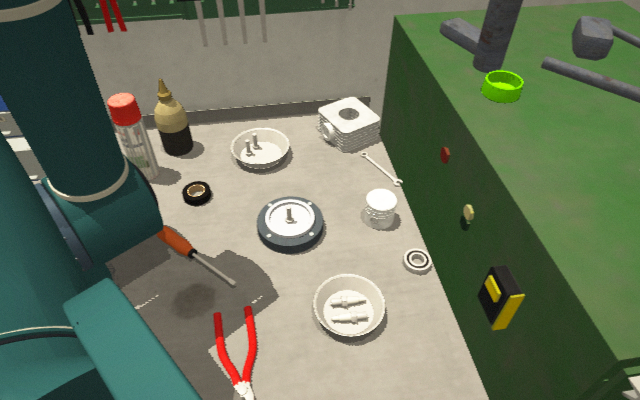

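Scene: bolt dish at about (222,251); nest and piston are hidden by the arm. Side: nest collar centre ≈(290,218), bolt top (289,208), piston top ≈(381,199), bolt dish rim centre (260,149) with bolts on its left, plug dish (349,306), green cabinet close behind the piston.

Run:
```python
from h import *
for nm,u,v,z in [('nest',290,218,36),('bolt top',289,208,69),('bolt base',290,221,28),('piston top',381,199,60),('piston bot',380,222,0),('dish',260,149,31),('dishL',231,149,31),('dishR',290,149,31),('plug',349,305,31),('cab foot',440,270,0),('cab foot2',388,125,0),('cab foot3',487,399,0)]:
    print(nm,toplane('side0',u,v,z).round())
print('dish scene',toplane('scene0',222,249,31).round())
d=cv2.imread('pics/side0.png')[100:260,210:430]
cv2.imwrite('pics/c0.png',cv2.resize(d,None,fx=3.6,fy=3.6,interpolation=cv2.INTER_CUBIC))
```

```text
nest [486. -10.  36.]
bolt top [484. -13.  69.]
bolt base [485. -11.  28.]
piston top [667. -56.  60.]
piston bot [666. -66.  -0.]
dish [503. 228.  31.]
dishL [440. 256.  31.]
dishR [568. 200.  31.]
plug [ 507. -234.   31.]
cab foot [ 711. -220.    0.]
cab foot2 [855. 225.   0.]
cab foot3 [ 637. -451.    0.]
dish scene [511. 241.  31.]
```

View pics/c0.png

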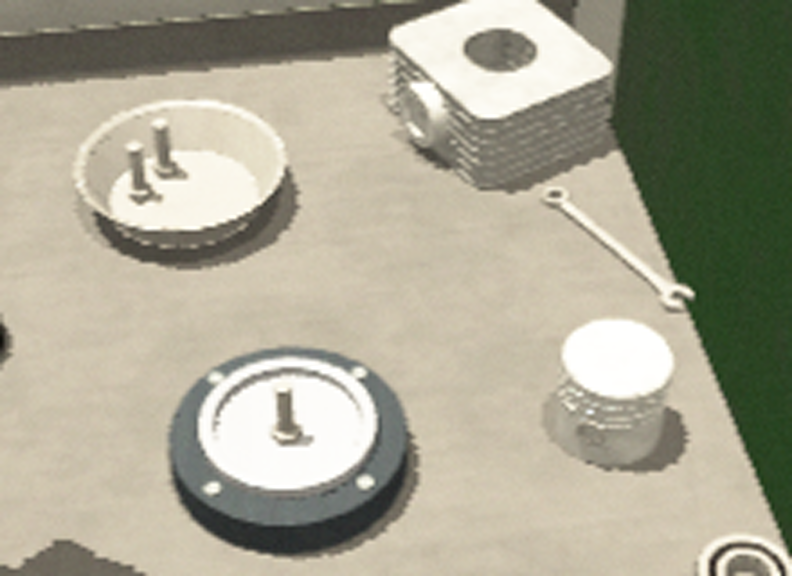

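Enlarged view: collar centre ≈ side (290.4,218), bolt top (289,209), piston top centre (381.7,200), dish rim centre (260,147); its bolts stand on the left (-x) side. Moving above the nest.

step_arm:
  motion:
    - [14, 36, 0, 0, 0, -0.037, 93]
    - [14, 36, 0, 0, 0, -0.037, 93]
    - [14, 36, 0, 0, 0, -0.037, 93]
    - [14, 36, 0, 0, 0, -0.037, 93]
    - [14, 36, 0, 0, 0, -0.037, 93]
    - [14, 36, 0, 0, 0, -0.037, 93]
    - [14, 36, 0, 0, 0, -0.037, 93]
    - [14, 36, 0, 0, 0, -0.037, 93]
    - [14, 36, 0, 0, 0, -0.037, 93]
    - [14, 36, 0, 0, 0, -0.037, 93]

```text
clock: 0.93
ee_pos: [384.6, -267.3, 184.5]
tool_rot: [0.0, 1.0, -0.001, 0.0]
force: [0.2, -0.2, -0.3]
grip_width: 92.7
grip_force: 0.0
```

step_arm:
  motion:
    - [14, 36, 0, 0, 0, 0, 60]
    - [14, 36, 0, 0, 0, 0, 60]
    - [14, 36, 0, 0, 0, 0, 60]
    - [14, 36, 0, 0, 0, 0, 60]
    - [14, 36, 0, 0, 0, 0, 60]
    - [14, 36, 0, 0, 0, 0, 60]
    - [14, 36, 0, 0, 0, 0, 60]
    - [0, 0, 0, 0, 0, 0, 60]
    - [0, 0, 0, 0, 0, 0, 60]

```text
clock: 1.68
ee_pos: [482.7, -15.5, 184.2]
tool_rot: [-0.0, 1.0, 0.002, -0.0]
force: [-0.2, -0.5, -0.2]
grip_width: 59.7
grip_force: 0.0
```

Run:
```python
from h import *
d=snap('wrist','w1'); snap('side','s1'); print(-d['R'].T@d['t'])
s=env.state(); print(s['clock'],s['ee_pos'],s['tool_rot'],s['joint_pos'])
cv2.imwrite('pics/w1b.png',d['image'])
for n,X in [('nest',(486,-10,36)),('bolt',(484,-13,69)),('pist',(667,-58,60))]: print(n,proj('w1',X).round())
print('bottle foot',toplane('side0',177,150,0),'wall foot',toplane('side0',370,100,0),toplane('side0',120,123,0))
```

```text
[565.41658073 -15.3076032  383.88001856]
1.7833 [482.3475438  -17.536074   184.41254847] [ 1.04750420e-04  9.99999840e-01  4.98573169e-04 -2.45339568e-04] [-8.90196021e-02 -3.11973073e-01  1.83925695e+00 -2.52772484e-04
  1.61477876e+00  1.48076852e+00]
nest [319. 176.]
bolt [321. 184.]
pist [366.   6.]
bottle foot [323.51489757 343.77798141   0.        ] wall foot [868.50679106 348.78907667   0.        ] [208.58461959 516.30587641   0.        ]
```

View pics/w1.png

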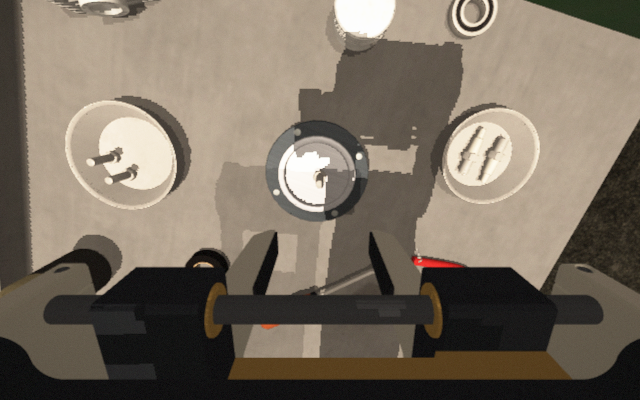

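Run:
```python
from h import *
im=cv2.imread('pics/w1.png')
c=np.hstack([cv2.resize(im[110:230,255:380],None,fx=4.4,fy=4.4,interpolation=cv2.INTER_CUBIC)]); c=(255*(c/255.)**.5).astype('uint8')
cv2.imwrite('pics/c1.png',c)
for nm,u,v,z in [('nest',317,171,36),('dish rim',121,155,31),('dishfloor',137.5,152,2),('b1',133,173,5),('b2',118,157,5),('plug',491,155,29)]: print(nm,toplane('w1',u,v,z).round())
```

```text
nest [493.  -8.  36.]
dish rim [512. 242.  31.]
dishfloor [511. 239.   2.]
b1 [483. 249.   5.]
b2 [505. 265.   5.]
plug [ 513. -230.   29.]
```

View pics/c1.png

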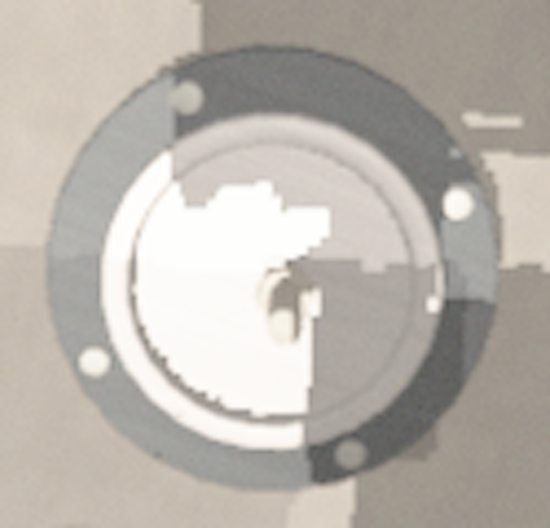

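Collar outer rim spans crop (100–443,112–450) → wrist px (316.7,173.9); bolt top at (318.9,183.9), head at (317.5,176).

Run:
```python
from h import *
for nm,u,v,z in [('nest',316.7,173.9,36),('bolt top',318.9,183.9,69),('head',317.5,175.9,34)]: print(nm,toplane('w1',u,v,z).round(1))
print('s0',toplane('side0',290.4,218,36).round(1),toplane('side0',289.2,208.5,69).round(1))
```

```text
nest [489.2  -7.4  36. ]
bolt top [484.5 -10.6  69. ]
head [486.1  -8.3  34. ]
s0 [486.8 -10.4  36. ] [484.1 -14.4  69. ]
```

step_arm:
  motion:
    - [2.5, 5.5, -30, 0, 0, 0, 36]
    - [0, 0, -30, 0, 0, 0, 36]
    - [0, 0, -30, 0, 0, 0, 36]
    - [0, 0, -25, 0, 0, 0, 36]
    - [0, 0, -16, 0, 0, 0, 36]
    - [0, 0, -8, 0, 0, 0, 36]
    - [0, 0, -4, 0, 0, 0, 36]
    - [0, 0, 0, 0, 0, 0, 36]
  force: 15

```text
clock: 2.45
ee_pos: [485.0, -12.4, 41.7]
tool_rot: [0.0, 1.0, -0.0, -0.0]
force: [0.7, 0.7, 0.3]
grip_width: 35.9
grip_force: 0.0
```

step_arm:
  motion:
    - [0, 0, 0, 0, 0, 0, 20]
    - [0, 0, 0, 0, 0, 0, 12]
    - [0, 0, 0, 0, 0, 0, 4]
    - [0, 0, 0, 0, 0, 0, 4]
    - [0, 0, 0, 0, 0, 0, 4]
    - [0, 0, 0, 0, 0, 0, 4]
    - [0, 0, 0, 0, 0, 0, 4]

```text
clock: 3.03
ee_pos: [485.1, -11.6, 41.7]
tool_rot: [0.0, 1.0, 0.0, 0.0]
force: [0.8, 0.1, -0.5]
grip_width: 4.8
grip_force: 0.0
```

Run:
```python
from h import *
snap('side','s2');snap('wrist','w2');s=env.state(); print(s['ee_pos'],s['grip_width'],s['grip_force'],proj('w2',s['ee_pos']),proj('s2',s['ee_pos']))
a=cv2.imread('pics/s2.png')[170:270,230:350];b=cv2.imread('pics/w2.png')[100:300,200:440]
c=np.vstack([cv2.resize(a,(600,300) if 0 else (360,300)).repeat(1,0), cv2.resize(b,(360,300))])
c=np.hstack([cv2.resize(a,(400,333)),cv2.resize(b,(400,333))]);cv2.imwrite('pics/c2.png',(255*(c/255.)**.6).astype('uint8'))
```

```text
[485.06470834 -11.58430441  41.64699122] 3.8082461377664574 0.0 [322.985362   223.17065007] [289.70385591 216.78772364]
```

View pics/c2.png

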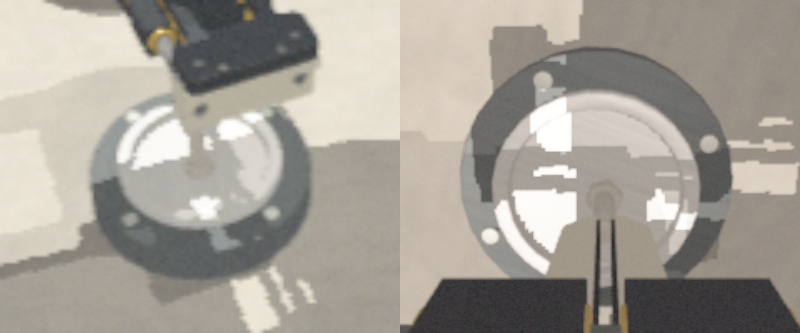

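Run:
```python
from h import *
for z in (28,35): print(toplane('w2',322,217,z).round(1),toplane('w2',316.7,216,z).round(1))
# collar outer in wrist crop: x 492..700 -> px ; top edge y 90
f=lambda x,y:((x-400)*.6+200,y*.6+100)
for p in[(492,190),(700,190),(598,90)]: print(toplane('w2',*f(*p),36).round(1))
# head in side crop (200,166)
for p,z in[((200,166),35),((200,175),28)]: print(toplane('s2',p[0]*.3+230,p[1]*.3+170,z).round(1))
a=cv2.imread('pics/w2.png')[180:300,270:380]
cv2.imwrite('pics/c3.png',(255*(cv2.resize(a,None,fx=5,fy=5,interpolation=cv2.INTER_CUBIC)/255.)**.5).astype('uint8'))
```

```text
[484.9 -10.8  28. ] [485.8  -6.4  28. ]
[487.6 -10.8  35. ] [488.5  -6.6  35. ]
[490.5  42.   36. ]
[490.5 -56.6  36. ]
[537.8  -8.5  36. ]
[484.6 -13.7  35. ]
[483.9 -14.6  28. ]
```

View pics/c3.png

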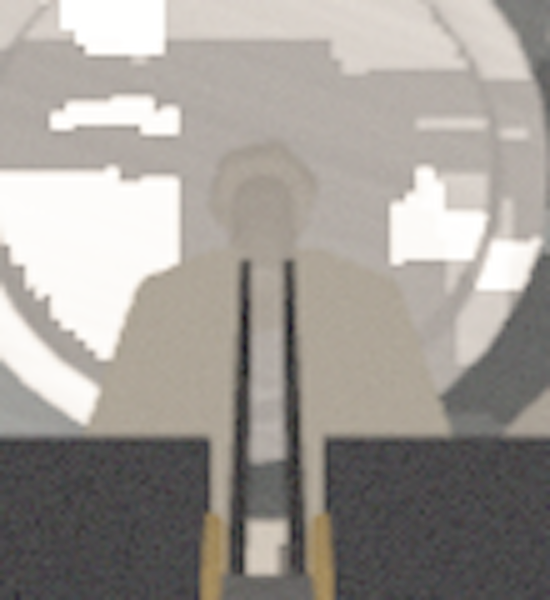

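Run:
```python
from h import *
P=lambda *X:((proj('w2',X)-[270,180])*5).round()
for z in(28,35,45,55,69):print('bolt axis',z,P(486,-11,z))
print('head edges',P(495,-11,35),P(477,-11,35),P(486,-2,35),P(486,-20,35))
for x in(477.5,492.5):
  for y in(-13.6,-9.6): print('pad',x,y,P(x,y,41.6),P(x,y,79))
print('wide',P(492.5,-1.6-20,41.6),P(492.5,-1.6,41.6)); print(env.state()['force'],env.state()['torque'])
```

```text
bolt axis 28 [261. 179.]
bolt axis 35 [261. 194.]
bolt axis 45 [261. 219.]
bolt axis 55 [261. 245.]
bolt axis 69 [261. 287.]
head edges [261. 141.] [261. 246.] [205. 194.] [318. 194.]
pad 477.5 -13.6 [278. 261.] [280. 379.]
pad 477.5 -9.6 [252. 260.] [250. 379.]
pad 492.5 -13.6 [278. 171.] [281. 274.]
pad 492.5 -9.6 [252. 171.] [249. 274.]
wide [330. 171.] [200. 171.]
[-0.6385302  -0.47860847  0.06475197] [ 0.01123773 -0.00489942 -0.0171937 ]
```

Run:
```python
from h import *
for x in(475,490):
  for z in(184.4,221): print('w1',x,z,proj('w1',(x,13,z)).round(),proj('w1',(x,-47,z)).round())
for z in(41.6,60,80):
  print('s2',z,[((proj('s2',(x,-11.6,z))-[270,190])*9).round() for x in(477.5,485,492.5)])
print('bolt s2',[((proj('s2',(486,-11,z))-[270,190])*9).round() for z in(28,35,69)])
a=cv2.imread('pics/s2.png')[170:240,255:325]
b=cv2.imread('pics/w1.png')[215:305,245:395]
a=cv2.imread('pics/s2.png')[190:240,270:310]
c=np.zeros((450,810,3),np.uint8);c[:,:360]=cv2.resize(a,(360,450),interpolation=cv2.INTER_CUBIC);c[:264,370:]=cv2.resize(b,(440,264))
cv2.imwrite('pics/c4.png',(255*(c[:,:800]/255.)**.5).astype('uint8'))
```

```text
w1 475 184.4 [287. 232.] [363. 232.]
w1 475 221 [280. 255.] [371. 256.]
w1 490 184.4 [286. 214.] [364. 215.]
w1 490 221 [279. 234.] [372. 235.]
s2 41.6 [array([146., 251.]), array([177., 241.]), array([208., 231.])]
s2 60 [array([142., 195.]), array([174., 185.]), array([206., 175.])]
s2 80 [array([137., 132.]), array([170., 122.]), array([202., 112.])]
bolt s2 [array([183., 279.]), array([181., 258.]), array([175., 154.])]
```

View pics/c4.png

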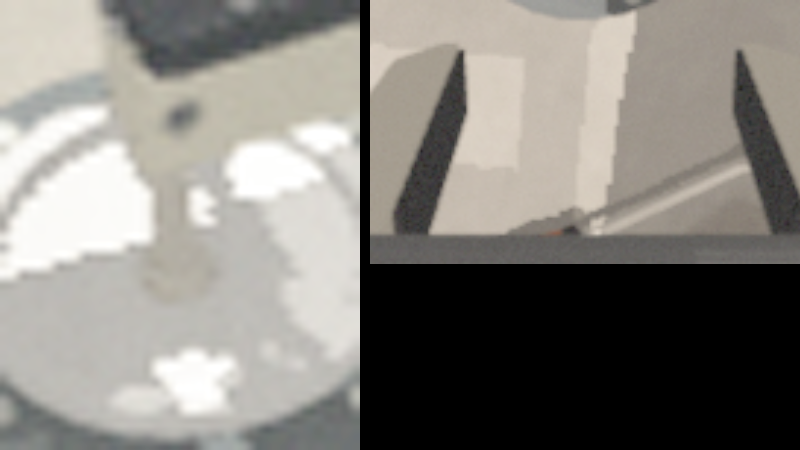

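The wrist view (7th/8th pictures) shows the bolt still standing at crop (264,190). The fingertips end at z≈72, about 30 mm higher than the reported TCP, so they closed above the bolt. The real fingertips sit about 30 mm higher than stated, so I open, go 28 mm lower and grip again.

step_arm:
  motion:
    - [0, 0, 0, 0, 0, 0, 36]
    - [0, 0, 0, 0, 0, 0, 36]
    - [0, 0, 0, 0, 0, 0, 36]
    - [0, 0, 0, 0, 0, 0, 36]
    - [0, 0, -8, 0, 0, 0, 36]
    - [0, 0, -8, 0, 0, 0, 36]
    - [0, 0, -6, 0, 0, 0, 36]
    - [0, 0, -4, 0, 0, 0, 36]
    - [0, 0, -2, 0, 0, 0, 36]
    - [0, 0, 0, 0, 0, 0, 36]
  force: 15

```text
clock: 3.97
ee_pos: [484.8, -11.6, 12.9]
tool_rot: [-0.0, 1.0, 0.0, -0.001]
force: [-0.0, -0.1, 0.0]
grip_width: 35.9
grip_force: 0.0
```

step_arm:
  motion:
    - [0, 0, 0, 0, 0, 0, 20]
    - [0, 0, 0, 0, 0, 0, 12]
    - [0, 0, 0, 0, 0, 0, 4]
    - [0, 0, 0, 0, 0, 0, 4]
    - [0, 0, 0, 0, 0, 0, 4]
    - [0, 0, 0, 0, 0, 0, 4]
    - [0, 0, 0, 0, 0, 0, 4]

```text
clock: 4.55
ee_pos: [485.2, -11.6, 13.8]
tool_rot: [0.0, 1.0, 0.0, 0.0]
force: [0.0, -0.4, 0.8]
grip_width: 9.4
grip_force: 15.0
```

step_arm:
  motion:
    - [0, 0, 15, 0, 0, 0, 4]
    - [0, 0, 25, 0, 0, 0, 4]
    - [0, 0, 20, 0, 0, 0, 4]
    - [4, 24, 0, 0, 0, 0, 4]
    - [4, 30, 0, 0, 0, 0, 4]
    - [4, 30, 0, 0, 0, 0, 4]
    - [4, 30, 0, 0, 0, 0, 4]
    - [4, 30, 0, 0, 0, 0, 4]
    - [4, 30, 0, 0, 0, 0, 4]
    - [4, 30, 0, 0, 0, 0, 4]

```text
clock: 5.38
ee_pos: [513.0, 193.9, 73.6]
tool_rot: [-0.0, 1.0, 0.0, 0.0]
force: [0.4, -1.2, -1.0]
grip_width: 9.5
grip_force: 15.0
```

step_arm:
  motion:
    - [4, 24, 0, 0, 0, 0, 4]
    - [4, 14, 0, 0, 0, 0, 4]
    - [0, 0, 0, 0, 0, 0, 4]
    - [0, 0, 0, 0, 0, 0, 4]

```text
clock: 5.72
ee_pos: [521.0, 230.2, 73.3]
tool_rot: [0.0, 1.0, 0.001, -0.0]
force: [0.6, -0.0, 0.6]
grip_width: 9.6
grip_force: 15.0
```

Run:
```python
from h import *
snap('wrist','w3');d=snap('scene','sc3');s=env.state();print(s['ee_pos'],s['grip_width'],s['grip_force'],proj('w3',(511,239,31)),proj('sc3',(521,230,100)))
a=cv2.imread('pics/w3.png')[50:350,120:520];b=d['image'][130:330,150:450]
c=np.hstack([a,cv2.resize(b,(400,300))]);cv2.imwrite('pics/c5.png',(255*(c/255.)**.6).astype('uint8'))
```

```text
[521.01944635 229.34646038  73.53681597] 9.349223553145304 14.999834597110748 [313.57940971 215.67350537] [222.13425296 227.84892435]
```

View pics/c5.png

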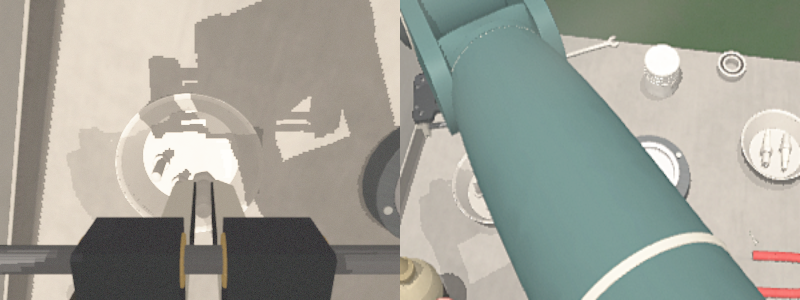

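Wrist view: dish rim centre at crop (189,163), its bolts at (165,158) and (182,180) to the left; held bolt at (203,190) over the empty half. The piston crown is in the scene crop at (662,55). Lower and release.

step_arm:
  motion:
    - [3, 0, -20, 0, 0, 0, 4]
    - [0, 0, -20, 0, 0, 0, 4]
    - [0, 0, -12, 0, 0, 0, 4]
    - [0, 0, -6, 0, 0, 0, 4]
    - [0, 0, 0, 0, 0, 0, 4]
    - [0, 0, 0, 0, 0, 0, 30]
    - [0, 0, 0, 0, 0, 0, 30]
    - [0, 0, 0, 0, 0, 0, 30]
    - [0, 0, 0, 0, 0, 0, 30]
    - [0, 0, 0, 0, 0, 0, 30]

```text
clock: 6.65
ee_pos: [524.3, 230.5, 16.2]
tool_rot: [-0.0, 1.0, 0.0, 0.0]
force: [-0.1, 0.1, 0.4]
grip_width: 29.7
grip_force: 0.0
```

step_arm:
  motion:
    - [0, 0, 20, 0, 0, 0, 30]
    - [0, 0, 40, 0, 0, 0, 30]
    - [0, 0, 40, 0, 0, 0, 30]
    - [0, 0, 40, 0, 0, 0, 93]
    - [5, -35, 10, 0, 0, 0, 93]
    - [9, -35, 0, 0, 0, 0, 93]
    - [9, -35, 0, 0, 0, 0, 93]
    - [9, -35, 0, 0, 0, 0, 93]
    - [9, -35, 0, 0, 0, 0, 93]
    - [9, -35, 0, 0, 0, 0, 93]

```text
clock: 7.48
ee_pos: [574.2, 18.7, 166.1]
tool_rot: [0.0, 1.0, 0.001, 0.0]
force: [1.0, 0.9, 0.6]
grip_width: 72.3
grip_force: 0.0
```

Run:
```python
from h import *
a=snap('wrist','w4')['image'];b=snap('side','s4')['image'];s=env.state();print(s['ee_pos'],s['grip_width'])
print(toplane('sc3',346.5,166.7,60),toplane('side0',381.7,200,60))
print('piston w4',proj('w4',(667,-57,60)),'nest',proj('w4',(488,-8,36)))
c=np.zeros((600,800,3),np.uint8);c[:400,:640]=a;c[400:,:320]=cv2.resize(b,(320,200));c[400:,330:730]=cv2.resize(b[110:190,210:370],(400,200))
cv2.imwrite('pics/c6.png',(255*(c/255.)**.7).astype('uint8'))
```

```text
[574.73950888  16.36547791 165.67608943] 80.24970314788324
[678.30843421 -58.33239118  60.        ] [666.80738424 -59.45319737  60.        ]
piston w4 [395.59143698 101.6853229 ] nest [343.30118717 246.15826249]
```

View pics/c6.png

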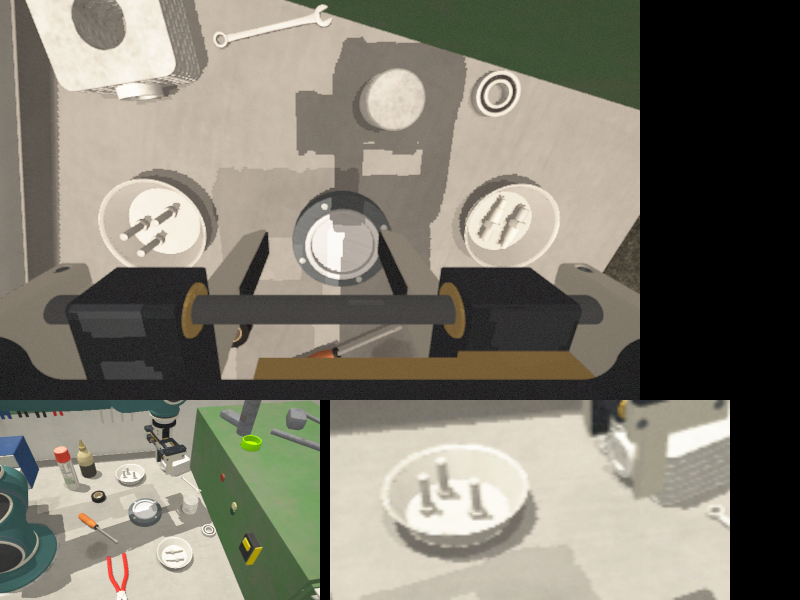

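Wrist view: nest empty, piston crown at about (396,98), collar at about (342,244). The side inset shows three bolts standing in the bolt dish, so the bolt is in. Now the piston, measured numerically.

Run:
```python
from h import *
g=cv2.cvtColor(cv2.imread('pics/w4.png'),cv2.COLOR_BGR2GRAY)
def circ(x0,y0,x1,y1,r0,r1,n):
    c=cv2.HoughCircles(cv2.GaussianBlur(g[y0:y1,x0:x1],(3,3),0),cv2.HOUGH_GRADIENT_ALT,1,20,param1=120,param2=.5,minRadius=r0,maxRadius=r1)
    print(n,None if c is None else [(round(float(a+x0),1),round(float(b+y0),1),round(float(r),1)) for a,b,r in c[0][:4]])
circ(340,50,450,150,22,38,'piston'); circ(280,180,400,300,30,60,'nest')
for u,v in[(396.5,99)]:print(toplane('w4',u,v,60))
d=np.load('pics/w4.npz');print('r px',31*d['mtx'][0,0]/((d['R']@[667,-57,60]+d['t'])[2]), 50*d['mtx'][0,0]/((d['R']@[488,-8,36]+d['t'])[2]),68*d['mtx'][0,0]/((d['R']@[488,-8,27]+d['t'])[2]))
```

```text
piston [(394.0, 100.0, 30.9)]
nest [(340.0, 239.0, 35.2), (340.0, 239.0, 48.0)]
[669.64372575 -57.74172705  60.        ]
r px 29.711770517824228 38.009190749033486 50.50152765955011
```

The wrist camera sits about 83 mm ahead of the tool and would come within about 10 mm of the cabinet. I turn the tool half round first so the camera faces the robot.

step_arm:
  motion:
    - [0, 0, 0, 0, 0, 0.121, 85]
    - [0, 0, 0, 0, 0, 0.121, 85]
    - [0, 0, 0, 0, 0, 0.121, 85]
    - [0, 0, 0, 0, 0, 0.121, 85]
    - [0, 0, 0, 0, 0, 0.121, 85]
    - [0, 0, 0, 0, 0, 0.121, 85]
    - [0, 0, 0, 0, 0, 0.121, 85]
    - [0, 0, 0, 0, 0, 0.121, 85]
    - [0, 0, 0, 0, 0, 0.121, 85]
    - [0, 0, 0, 0, 0, 0.121, 85]

```text
clock: 8.42
ee_pos: [574.0, 21.0, 165.8]
tool_rot: [-0.0, 0.82, 0.572, 0.0]
force: [0.0, 0.2, -0.7]
grip_width: 85.1
grip_force: 0.0
```

step_arm:
  motion:
    - [0, 0, 0, 0, 0, 0.121, 85]
    - [0, 0, 0, 0, 0, 0.121, 85]
    - [0, 0, 0, 0, 0, 0.121, 85]
    - [0, 0, 0, 0, 0, 0.121, 85]
    - [0, 0, 0, 0, 0, 0.121, 85]
    - [0, 0, 0, 0, 0, 0.121, 85]
    - [0, 0, 0, 0, 0, 0.121, 85]
    - [0, 0, 0, 0, 0, 0.121, 85]
    - [0, 0, 0, 0, 0, 0.121, 85]
    - [0, 0, 0, 0, 0, 0.121, 85]

```text
clock: 9.25
ee_pos: [574.0, 21.0, 165.8]
tool_rot: [0.0, 0.35, 0.937, 0.0]
force: [0.2, -0.7, -0.0]
grip_width: 85.1
grip_force: 0.0
```

step_arm:
  motion:
    - [0, 0, 0, 0, 0, 0.121, 85]
    - [0, 0, 0, 0, 0, 0.121, 85]
    - [0, 0, 0, 0, 0, 0.121, 85]
    - [0, 0, 0, 0, 0, 0.121, 85]
    - [0, 0, 0, 0, 0, 0.121, 85]
    - [0, 0, 0, 0, 0, 0.116, 85]
    - [0, 0, 0, 0, 0, 0, 85]
    - [0, 0, 0, 0, 0, 0, 85]

```text
clock: 9.92
ee_pos: [574.1, 20.8, 165.8]
tool_rot: [0.0, 0.002, 1.0, 0.0]
force: [-0.7, 0.0, -0.1]
grip_width: 84.8
grip_force: 0.0
```

Run:
```python
from h import *
d=snap('wrist','w5');s=env.state();print(s['ee_pos'],s['tool_rot'],s['joint_pos'],-d['R'].T@d['t'])
P=proj('w5',(669,-58,60));N=proj('w5',(488,-9,36));print(P,N)
d=snap('scene','sc5');snap('side','s5')
for f,n in(('sc5','scene'),('s5','side')):
    g=cv2.cvtColor(cv2.imread(f'pics/{f}.png'),cv2.COLOR_BGR2GRAY)
    dd=np.load(f'pics/{f}.npz')
    for nm,X,h in(('piston',(668,-58,60),31),('nest',(488,-9,36),50)):
        p=proj(f,X).astype(int); s=h*dd['mtx'][0,0]/(dd['R']@X+dd['t'])[2]
        print(f,nm,p,'rpx',s)
        if nm=='piston':
            r=int(s*1.6); c=g[p[1]-r:p[1]+r,p[0]-r:p[0]+r]
            m=(c>225).astype('uint8');k,l,st,ce=cv2.connectedComponentsWithStats(m);i=1+np.argmax(st[1:,4]);
            q=ce[i]+p-r;print(st[i],q,toplane(f,*q,60))
```

```text
[574.05147293  20.69734992 165.78711981] [8.36658012e-05 1.91720455e-03 9.99998159e-01 1.38043949e-05] [-8.38441219e-03 -9.77661232e-02  1.68722362e+00  2.86954591e-05
  1.55196801e+00 -1.57534687e+00] [492.2822804   20.88298922 365.54664037]
[259.78543929 261.25329145] [296.36217542 108.09723952]
sc5 piston [347 170] rpx 13.237731346502496Traceback (most recent call last):
  File "<stdin>", line 13, in <module>
    return _wrapfunc(a, 'argmax', axis=axis, out=out, **kwds)
    return bound(*args, **kwds)
ValueError: attempt to get argmax of an empty sequence
```

Run:
```python
from h import *
g=cv2.cvtColor(cv2.imread('pics/w5.png'),cv2.COLOR_BGR2GRAY)
for n,(x0,y0,x1,y1,a,b) in {'nest':(220,40,370,180,28,60)}.items():
    for p2 in(.5,.3):
        c=cv2.HoughCircles(cv2.GaussianBlur(g[y0:y1,x0:x1],(3,3),0),cv2.HOUGH_GRADIENT_ALT,1,3,param1=100,param2=p2,minRadius=a,maxRadius=b)
        for u,v,r in ([] if c is None else c[0][:5]): print(n,u+x0,v+y0,r,toplane('w5',u+x0,v+y0,36).round(1),toplane('w5',u+x0,v+y0,28).round(1))
# dark base: fit ellipse to dark pixels
for f,c0,z in(('w5',(296,108),27),('w4',(343,246),27),('side0',(290,222),27)):
    im=cv2.imread(f'pics/{f}.png').astype(int)
    m=(im[...,0]-im[...,2]>4).astype('uint8')*255   # bluish
    k,l,st,ce=cv2.connectedComponentsWithStats(m)
    for i in range(1,k):
        if st[i,4]>400 and abs(ce[i]-c0).max()<25:
            cn=max(cv2.findContours((l==i).astype('uint8'),0,2)[0],key=len);e=cv2.fitEllipse(cn);print(f,st[i],e,toplane(f,*e[0],z).round(1))
```

```text
nest 299.0 105.0 37.37986 [484.7  -5.9  36. ] [484.5  -6.6  28. ]
nest 313.0 101.0 46.233765 [480.5   9.9  36. ] [480.2   9.7  28. ]
nest 288.0 122.0 53.460346 [503.1 -19.1  36. ] [503.4 -20.1  28. ]
nest 315.0 117.0 55.15334 [497.8  12.   36. ] [497.9  11.7  28. ]
nest 299.0 105.0 44.81685 [484.7  -5.9  36. ] [484.5  -6.6  28. ]
nest 299.0 105.0 37.35874 [484.7  -5.9  36. ] [484.5  -6.6  28. ]
nest 313.0 101.0 46.468784 [480.5   9.9  36. ] [480.2   9.7  28. ]
nest 288.0 122.0 53.452614 [503.1 -19.1  36. ] [503.4 -20.1  28. ]
nest 315.0 117.0 55.15334 [497.8  12.   36. ] [497.9  11.7  28. ]
nest 288.0 122.0 41.220997 [503.1 -19.1  36. ] [503.4 -20.1  28. ]
```

step_arm:
  motion:
    - [19, -16, 0, 0, 0, 0, 85]
    - [19, -16, 0, 0, 0, 0, 85]
    - [19, -16, 0, 0, 0, 0, 85]
    - [19, -16, 0, 0, 0, 0, 85]
    - [19, -14.5, 0, 0, 0, 0, 85]
    - [0, 0, -30, 0, 0, 0, 85]
    - [0, 0, 0, 0, 0, 0, 85]
    - [0, 0, 0, 0, 0, 0, 85]
  force: 30

```text
clock: 10.73
ee_pos: [668.1, -58.0, 134.2]
tool_rot: [-0.002, 0.001, 1.0, 0.0]
force: [0.9, 0.9, 0.2]
grip_width: 85.1
grip_force: 0.0
```

step_arm:
  motion:
    - [0, 0, -35, 0, 0, 0, 85]
    - [0, 0, -35, 0, 0, 0, 85]
    - [0, 0, -20, 0, 0, 0, 85]
    - [0, 0, -10, 0, 0, 0, 85]
    - [0, 0, -8, 0, 0, 0, 85]
    - [0, 0, -5, 0, 0, 0, 85]
    - [0, 0, -4, 0, 0, 0, 85]

```text
clock: 11.32
ee_pos: [669.8, -58.0, 20.1]
tool_rot: [0.001, -0.0, 1.0, -0.0]
force: [-0.7, -0.3, 0.2]
grip_width: 85.1
grip_force: 0.0
```

step_arm:
  motion:
    - [0, 0, -4, 0, 0, 0, 85]
    - [0, 0, -4, 0, 0, 0, 85]
    - [0, 0, -4, 0, 0, 0, 85]
    - [0, 0, 0, 0, 0, 0, 85]

```text
clock: 11.65
ee_pos: [668.9, -58.1, 6.1]
tool_rot: [-0.0, -0.0, 1.0, 0.0]
force: [0.1, 0.3, 1.3]
grip_width: 85.1
grip_force: 0.0
```

Run:
```python
from h import *
snap('wrist','w6');b=snap('side','s6');s=env.state();print(s['ee_pos'],s['force'],s['grip_force'])
for z in(5,20,30,40): print(z,[proj('s6',(668,y,z)).round() for y in(-58-42,-58-60)])
# rows at column of near finger: colors
im=b['image']
for u in (366,370,374,378): print(u,[tuple(im[v,u]) and int(im[v,u].sum()//3) for v in range(160,250,3)])
```

```text
[669.09389438 -58.15212589   6.69790034] [-0.26826516  0.27722513 -0.33528317] 0.0
5 [array([389., 231.]), array([394., 238.])]
20 [array([390., 227.]), array([395., 233.])]
30 [array([391., 223.]), array([395., 230.])]
40 [array([391., 220.]), array([396., 226.])]
366 [49, 54, 81, 152, 142, 139, 129, 132, 128, 130, 145, 175, 169, 127, 129, 142, 143, 146, 150, 153, 154, 108, 84, 85, 83, 89, 122, 122, 124, 119]
370 [50, 136, 76, 61, 68, 39, 15, 20, 22, 25, 28, 159, 153, 164, 163, 159, 158, 164, 164, 139, 134, 155, 136, 87, 82, 88, 86, 87, 108, 120]
374 [30, 71, 139, 134, 123, 95, 29, 20, 25, 51, 159, 152, 158, 158, 165, 164, 164, 165, 169, 126, 146, 144, 158, 87, 83, 90, 90, 86, 88, 88]
378 [129, 52, 24, 120, 214, 185, 133, 85, 216, 215, 162, 165, 159, 154, 175, 254, 173, 165, 167, 158, 142, 160, 154, 105, 84, 88, 88, 88, 86, 85]
```

step_arm:
  motion:
    - [0, 0, -5, 0, 0, 0, 85]
    - [0, 0, -5, 0, 0, 0, 85]
    - [0, 0, -4, 0, 0, 0, 85]
    - [0, 0, 0, 0, 0, 0, 85]
    - [0, 0, 0, 0, 0, 0, 76]
    - [0, 0, 0, 0, 0, 0, 70]
    - [0, 0, 0, 0, 0, 0, 66]
    - [0, 0, 0, 0, 0, 0, 62]
  force: 35

```text
clock: 12.42
ee_pos: [669.2, -58.1, -7.1]
tool_rot: [0.0, -0.0, 1.0, -0.0]
force: [-0.5, 0.1, 0.3]
grip_width: 64.4
grip_force: 0.0
```

step_arm:
  motion:
    - [0, 0, 0, 0, 0, 0, 55]
    - [0, 0, 0, 0, 0, 0, 50]
    - [0, 0, 0, 0, 0, 0, 50]
    - [0, 0, 0, 0, 0, 0, 50]
    - [0, 0, 0, 0, 0, 0, 50]

```text
clock: 12.83
ee_pos: [669.2, -58.0, -7.1]
tool_rot: [0.0, -0.0, 1.0, 0.0]
force: [0.0, 1.9, 2.9]
grip_width: 60.1
grip_force: 35.0
```

step_arm:
  motion:
    - [0, 0, 10, 0, 0, 0, 50]
    - [0, 0, 20, 0, 0, 0, 50]
    - [0, 0, 20, 0, 0, 0, 50]
    - [0, 0, 15, 0, 0, 0, 50]
    - [-20, 6, 0, 0, 0, 0, 50]
    - [-20, 6, 0, 0, 0, 0, 50]
    - [-20, 6, 0, 0, 0, 0, 50]
    - [-20, 6, 0, 0, 0, 0, 50]
    - [-20, 6, 0, 0, 0, 0, 50]
    - [-20, 6, 0, 0, 0, 0, 50]

```text
clock: 13.67
ee_pos: [548.0, -22.0, 57.8]
tool_rot: [-0.0, -0.0, 1.0, -0.0]
force: [-0.5, 0.3, -2.9]
grip_width: 60.7
grip_force: 35.0
```

step_arm:
  motion:
    - [-20, 6, 0, 0, 0, 0, 50]
    - [-20, 5, 0, 0, 0, 0, 50]
    - [-12, 3, 0, 0, 0, 0, 50]
    - [-10, 0, 0, 0, 0, 0, 50]
    - [0, 0, 0, 0, 0, 0, 50]
    - [0, 0, 0, 0, 0, 0, 50]

```text
clock: 14.17
ee_pos: [487.3, -8.3, 58.2]
tool_rot: [0.0, -0.0, 1.0, -0.0]
force: [-0.3, -0.8, -2.1]
grip_width: 60.7
grip_force: 35.0
```

Run:
```python
from h import *
d=snap('wrist','w7');b=snap('side','s7');s=env.state();print(s['ee_pos'],s['force'],s['torque'],s['grip_width'],s['grip_force'])
def dump(f,u0,u1,v0,v1,st):
    g=cv2.cvtColor(cv2.imread(f'pics/{f}.png'),cv2.COLOR_BGR2GRAY)
    for v in range(v0,v1,st): print(v,' '.join('%3d'%x for x in g[v,u0:u1:st]))
for nm,z in(('bot',65),('top',125)): print(nm,proj('s7',(487,-9,z)),proj('w7',(487,-9,z)),[proj('s7',(487+a,-9+c,z)).round() for a,c in((31,0),(-31,0),(0,31),(0,-31))])
print('collar',proj('s7',(487,-9,36)))
dump('s7',245,335,150,260,4)
```

```text
[487.66308815  -8.37860259  57.87447357] [-0.54972928 -0.17962506 -2.79199465] [-0.02778674 -0.19862583 -0.03212724] 60.45114675183884 34.99858038907405
bot [289.66378668 207.64278299] [322.25065175 225.39299783] [array([304., 203.]), array([275., 212.]), array([284., 197.]), array([296., 218.])]
top [288.37507595 185.67591864] [322.01220678 268.57464318] [array([304., 181.]), array([273., 190.]), array([283., 175.]), array([295., 196.])]
collar [290.24286294 217.51349271]
150 250 121 250 251  29  91  85  27 135 129 136 139 137 134 135 178 206 203 203 198 200 203 206
154 233 161 170 250 133  65  52  68 104 131 135 135 139 136 137 139 208 209 204 202 200 205 205
158 250 250 250 250 250 251  51 219  29 132 135 139 137 130  54  24 183 209 208 208 206 207 208
162 215 243 250 250 250 249 235 117 124  51  89  28  27  27  25  25  33  80 208 212 205 205 207
166  80 132 111 113 113 112 113  90  90  26  52  29  24  27  25  68  30  33  37  85 208 202 207
170 101  82  80  79  82  83  86 103  51  39  31  60  26  37  38  39  32  37  43  36 166 207 206
174 214 211 208 175 131 137 211 178  53  54  6
[... 1365 characters left out ...]
 124  65  69  49 120 116 121
234 204 194 182 166  48  47 120  80 134 143 134 141 249 218 140  70 114 123  56  58 122 120 116
238 182 180 183  85  48  60  64  52  48  51  91 110  82 107 105  50  48  51  49 123 121 120 120
242 177 184 181  84  84  48  48  59  47  51  48  48  49 108 106  52  49  53  94 120 116 119 118
246  83  88 118 121 121 103  46  50  48  51  47  48  48  48  52  52  50 105 117 118 115 118 120
250 117 120 118 115 117 121 119  56  47  51  52  48  51  54  50  76 117 120 117 124 117 116 117
254 118 122 119 119 120 115 117 116  82  85  84  81 118 115 180 214 114 116 115 118 115 114 116
258 117 119 117 116 121 119 121 117 104 118 112 112 117 116 116 214 177 119 112 115 175 118 118
```

step_arm:
  motion:
    - [0, 0, -12, 0, 0, 0, 50]
    - [0, 0, -10, 0, 0, 0, 50]
    - [0, 0, -6, 0, 0, 0, 50]
    - [0, 0, -4, 0, 0, 0, 50]
    - [0, 0, -2, 0, 0, 0, 50]
    - [0, 0, 0, 0, 0, 0, 50]

```text
clock: 14.77
ee_pos: [486.8, -8.1, 23.0]
tool_rot: [-0.001, -0.0, 1.0, 0.0]
force: [0.4, 0.2, -2.2]
grip_width: 60.6
grip_force: 35.0
```

step_arm:
  motion:
    - [0, 0, -1, 0, 0, 0, 50]
    - [0, 0, -1, 0, 0, 0, 50]
    - [0, 0, 0, 0, 0, 0, 50]
    - [0, 0, 0, 0, 0, 0, 50]

```text
clock: 15.1
ee_pos: [487.2, -8.1, 21.8]
tool_rot: [0.0, -0.0, 1.0, -0.0]
force: [-0.0, 0.4, -2.9]
grip_width: 60.9
grip_force: 35.0
```

step_arm:
  motion:
    - [0, 0, -0.7, 0, 0, 0, 50]
    - [0, 0, -0.5, 0, 0, 0, 50]
    - [0, 0, 0, 0, 0, 0, 50]
    - [0, 0, 0, 0, 0, 0, 50]

```text
clock: 15.43
ee_pos: [487.2, -8.1, 20.8]
tool_rot: [0.0, -0.0, 1.0, -0.0]
force: [-3.3, -0.4, 4.2]
grip_width: 60.6
grip_force: 35.0
```

step_arm:
  motion:
    - [0, 0, 0, 0, 0, 0, 63]
    - [0, 0, 0, 0, 0, 0, 66]
    - [0, 0, 0, 0, 0, 0, 72]
    - [0, 0, 0, 0, 0, 0, 80]
    - [0, 0, 0, 0, 0, 0, 85]
    - [0, 0, 0, 0, 0, 0, 85]
    - [0, 0, 0, 0, 0, 0, 85]

```text
clock: 16.02
ee_pos: [487.1, -8.1, 20.4]
tool_rot: [-0.0, -0.0, 1.0, 0.0]
force: [-0.1, -0.5, 0.4]
grip_width: 84.7
grip_force: 0.0
```

step_arm:
  motion:
    - [0, 0, 10, 0, 0, 0, 85]
    - [0, 0, 20, 0, 0, 0, 85]
    - [0, 0, 30, 0, 0, 0, 85]
    - [0, 0, 40, 0, 0, 0, 85]
    - [0, 0, 40, 0, 0, 0, 85]
    - [0, 0, 40, 0, 0, 0, 85]
    - [0, -40, 0, 0, 0, 0, 85]
    - [0, -40, 0, 0, 0, 0, 85]
    - [0, -40, 0, 0, 0, 0, 85]
    - [0, -40, 0, 0, 0, 0, 85]

```text
clock: 16.85
ee_pos: [486.7, -169.8, 201.7]
tool_rot: [0.001, -0.0, 1.0, -0.0]
force: [1.9, -0.2, 0.4]
grip_width: 84.7
grip_force: 0.0
```

Run:
```python
from h import *
d=snap('wrist','w8');b=snap('side','s8');s=env.state();print(s['ee_pos'],s['force'],s['grip_width'])
for f in('s8','w8'):
    im=cv2.imread(f'pics/{f}.png');g=cv2.cvtColor(im,cv2.COLOR_BGR2GRAY)
    dd=np.load(f'pics/{f}.npz')
    p=proj(f,(487,-8,88));r=31*dd['mtx'][0,0]/(dd['R']@[487,-8,88]+dd['t'])[2]
    print(f,p,r,[proj(f,(487+31*np.cos(a),-8+31*np.sin(a),88)).round().tolist() for a in np.arange(0,6.28,np.pi/4)])
    for v in range(int(p[1]-1.5*r),int(p[1]+2*r),max(2,int(r/6))): print(v,' '.join('%3d'%x for x in g[v,int(p[0]-1.5*r):int(p[0]+1.5*r):max(2,int(r/6))]) if 0<=v<400 else '')
```

```text
[ 486.45491912 -172.40664925  200.92536445] [-0.41592377  0.04554118  0.54439214] 84.75460544372555
s8 [288.99657715 199.14093897] 16.010509292349568 [[304.0, 195.0], [295.0, 189.0], [283.0, 189.0], [274.0, 195.0], [274.0, 204.0], [282.0, 210.0], [295.0, 210.0], [304.0, 203.0]]
175 215 212 214 218 217 216 216 216 216 219 219 218 217 216 217 219 216 216 215 215 204 129 122  25  24
177 215 213 218 216 216 214 214 218 218 219 218 216 216 218 217 217 217 219 216 216 215 132 120  25  20
179 216 218 217 216 216 216 219 217 215 214 216 219 216 219 220 217 216 215 217 217 216 160 122  24  19
181 217 216 216 219 218 215 215 214 215 216 215 215 215 219 216 214 214 215 212 216 216 183 120  22  19
183 217 214 214 211 213 215 210 210 211 211 208 209 212 215 214 210 212 209 211 214 211 194 120  23  23
185 217 215 215 214 215 211 212 210 211 211 211 209 211 208 208 207 209 207 208 210 212 209 150  57 126
187 214 215 210 210 210 205 207 207 207 208 204 206 215 211 210 208 205 206 207 208 208 210 208 210 211
189 209 213 211 212 210 210 207 205 212 239 254 255 255 255 255 253 234 205 203 204 206 209 2
[... 3585 characters left out ...]
 217 171 167 163 164 163 159
209 102 105 161 230 239 242 230 175 222 233 224 127 166 164 166 163 164 162 162 166
213  94  99 101 104  98  95 101  98 231 127 135 164 167 165 163 165 163 164 161 165
217 114 104 101  98 100 102 100 106 154 170 164 166 169 168 164 168 169 165 167 168
221 177 175 174 174 168 167 165 172 164 170 170 168 169 168 167 169 172 166 170 166
225 175 175 171 174 171 168 171 169 166 169 172 175 173 169 171 168 167 168 167 171
229 171 171 172 177 170 171 173 172 169 169 170 171 171 172 174 172 172 168 168 173
233 168 169 170 176 168 170 170 176 171 177 173 168 166 173 174 173 172 171 172 172
237 166 168 168 169 167 170 172 177 173 172 172 169 169 169 170 175 169 169 169 177
```

The crown matches its predicted outline for z = 88 mm in both views, so the piston is upright and seated inside the collar.

```bash
python3 -c "
from station import env
print(env.state()['qvel'].round(3)); print(env.job_done())"
```

```text
[ 0.081 -0.023  0.023  0.024  0.014  0.09 ]
the job is handed in; nothing more can be done
None
```

The job is handed in: the bolt is in the dish with the other bolts, and the piston stands upright on the nest floor inside the collar, with the gripper clear of everything; the verdict itself was not shown.

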